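# Sort the craft-room paper punches by spring

## Robot

A 7-joint arm with a two-finger parallel gripper is mounted at the origin on the work surface. World frame = base frame: x ahead of the robot, y to its left, z up, the work surface at z = 0. Lengths are in m, angles in rad, forces in N, time in s.
With the tool pointing down it reaches from about 0.4 to 0.85 m from the base axis. Payload 10.4 kg.
Tool frame: the origin (TCP) lies between the finger pads; the fingertips stand 11 mm ahead of it and the grasp point (between the pads) lies 8 mm behind it (r.tcp_to_tips is the distance from the TCP to the fingertips, in m); z points along the fingers, y is the line along which they close (so a half turn about z gives the same grasp; the last joint's range is limited). The gripper opens to 87 mm and grips with 3 to 60 N. Pads are 19 mm wide; open, the fingers measure 117 mm over their backs; the gripper's body (75 mm by 190 mm) begins 51 mm behind the grasp point.
Start: joints at [1.252, 0.332, -0.065, 1.46, 0.022, 1.35, -0.088], TCP at [0.182, -0.598, 0.234] pointing down, gripper open.
Joint ranges: [-2.6, 2.6], [-0.5, 2.12], [-1.47, 1.34], [0.16, 2.42], [-1.27, 4.41], [0.06, 2.06], [-2.6, 2.6]. Speed limits (rad/s): [2.22, 2.22, 2.79, 2.79, 3.14, 3.14, 3.14].

## Interface

Orientations are given as a unit quaternion [x, y, z, w].
In Python, from bench import r gives the robot as it stands. The module is installed in compiled form; this text tells all that it offers.
- The arm moves only by the shell command python3 -m crank 'ROWS' [FORCE]. ROWS is JSON, a list of rows, each an object of numbers: "claw": the closure, from -1 (fully open) to 1 (shut); "dx", "dy", "dz": the shift along the tool's x, y, z each as a share of 3 cm, from -1 to 1; "ax", "ay", "az": the turn, a rotation vector about the tool's x, y, z each as a share of 6 degrees, from -1 to 1. A call has 1 to 8 rows; each row shifts and turns the commanded pose from where the row before left it, along the tool's axes as they then stand; what a row does not reach is not made up. A row lasts 1/12 s, in which the tool goes at most 41.7 mm and 7.16 degrees, less where a joint would pass 70% of its speed; a pose out of reach is approached as far as the arm can. A call with a number of a shift or a turn outside -1 to 1 is refused whole. A call with a gripper value outside its range is refused whole. The fingers move at their own pace and stop on an object; FORCE is the grip in N (left out, the last holds). Time passes only in rows, so rows that do not move let the fingers close. It gives the time, the measured TCP pose, the force, the opening and the grip force at its end, in the units of the state.
- r.read_state(): the state, without advancing time (a new reading comes with each control period).
- r.camera(name): name is "scene" or "side" or "wrist"; returns a dict with "color" (400x640x3 uint8, red, green, blue), "mtx" (3x3 intrinsics, pixels), "R" (3x3) and "t" (3): a world point X has camera coordinates R X + t; the wrist camera has in their place "hand_eye" (4x4, takes a point from camera to tool coordinates, whose origin is the TCP and whose axes are the flange's). Camera axes: x right, y down, z forward; pixel columns grow to the right and rows downward; lengths in m; the calibration is good to about 2 mm. A picture is of the moment at which its call begins: read the wrist's pose just before it. There is no depth.
- r.close_job(): hands the job in; it is judged then, once.
The state is a dict: "time": time; "joint_positions": joint angles; "joint_vel": joint speeds; "joint_torque": joint torques, N m; "ee_pos": TCP position; "eef_rot": TCP orientation; "ft_force": force on the tool from outside, world axes, zero at the start; "torque": the same for the moment, N m; "width": finger opening in m; "grip_force": force on a finger pad.
Only numpy, scipy, OpenCV 4.12 (cv2) and the standard library are available. Lean on these libraries where they do the work, as an engineer would, in place of code of your own. Each camera call takes 0.05 s, during which the arm holds its last target. There are 200 camera calls.

## Task

One of the two white paper punches has a tired spring and the other is still stiff; they look alike. Press a cap about halfway down or more while the punch stands where it is (one or both) to feel which is which, then stand the stiff punch upright in the square tray and the weak punch upright in the round tray, and let go of both.

Things in the scene. Friction and masses are not known exactly. Their poses are not given: they have to be found in the camera images.
- punch_a: One of two identical-looking loose paper punches (110 to 200 g): white box housing, 54 mm along its x, 42 mm along its y, 40 mm high, on an aluminium base, with a round grey spring cap on top, 33 mm across, its flat top 60 mm above the underside at rest. Grip it across its y, low on the housing. One punch has a stiff spring, the other a weak one. Origin: centre of the underside; z up.
- punch_b: The other of the two identical-looking paper punches: same sizes, grip and origin, but the other spring.
- cap_a (a joint): How far the cap of punch_a is pressed down, in m: 0 at rest, 0.010 at the stop; it springs back. A stiff cap takes about 2.4 N to start, 8 N at 5 mm and 14 N at the stop; a weak one 0.6 N, 1.4 N and 2 N. Not told which this is.
- cap_b (a joint): How far the cap of punch_b is pressed down, in m: 0 at rest, 0.010 at the stop; it springs back. A stiff cap takes about 2.4 N to start, 8 N at 5 mm and 14 N at the stop; a weak one 0.6 N, 1.4 N and 2 N. Not told which this is.
- square_tray: Square open wooden tray for the stiff punch, 144 mm outside, walls 5 mm thick and 22 mm high, inner floor 5 mm above the table. Fixed. Origin: centre of the underside.
- round_tray: Round open wooden tray for the weak punch, 152 mm outside diameter, wall 4 mm thick and 22 mm high, inner floor 5 mm above the table. Fixed. Origin: centre of the underside.
Things that resemble listed ones, but are neither listed nor needed, are in the scene too. What is shaped like the square_tray but green is not meant.

How it is judged:
On the way:
1. the cap of one of the punches is pressed at least 4 mm down while both punches still stand where they were (within 30 mm) (value of joint any of cap_a, cap_b above 0.004 m and distance of each of punch_a, punch_b from where it was at the start of the episode below 0.03 m and angle between each of punch_a, punch_b's own z axis and vertical below 0.17 rad), for 0.1 s.
At the end, for the whole second after the job is handed in: The stiff punch stands upright (within 10 degrees) and at rest on the floor of the square tray, and the weak punch likewise on the floor of the round tray: each centre within 60 mm of its tray's centre, its underside under 12 mm above the tray's underside (horizontal distance between punch_b and square_tray below 0.06 m and z of punch_b in the frame of square_tray below 0.012 m and angle between each of punch_b, punch_a's own z axis and vertical below 0.17 rad and linear speed of each of punch_b, punch_a below 0.02 m/s and horizontal distance between punch_a and round_tray below 0.06 m and z of punch_a in the frame of round_tray below 0.012 m); the robot touches nothing.
It also fails if it takes over 64 s, if anything falls off the work surface, if the arm or the gripper's body presses on something with over 40 N, if the wrist force passes 120 N, or if a joint passes its speed limit or range.

## Working session

There is one attempt and no reset: what is moved stays moved. The work goes in short steps, Python scripts to look and compute and a shell command to move; the robot and the scene stay as the last step left them, time stands still between calls to the robot, and variables do not carry over. Pictures are saved under pics/ and viewed, at most 10 in all, crops included, and the job is handed in when it is done.

```bash
mkdir -p pics
python3 - <<'E'
from bench import r
import cv2,numpy as np,pickle
s=r.read_state();print({k:np.round(v,3).tolist() for k,v in s.items()},r.tcp_to_tips)
d={}
for n in("scene","side"):
    c=r.camera(n);d[n]=c;cv2.imwrite(f"pics/{n}0.png",c["color"][:,:,::-1])
    print(n,c["mtx"].tolist(),(-c["R"].T@c["t"]).round(3))
pickle.dump(d,open("d.pkl","wb"))
E
```

```text
{'time': 0.0, 'joint_positions': [1.252, 0.333, -0.065, 1.461, 0.022, 1.35, -0.089], 'joint_vel': [-0.0, -0.0, -0.001, -0.001, 0.001, -0.0, -0.001], 'joint_torque': [0.002, -62.324, 0.025, -38.989, -0.061, 0.04, 0.0], 'ee_pos': [0.182, -0.598, 0.233], 'eef_rot': [0.989, 0.147, -0.0, -0.001], 'ft_force': [0.189, 0.853, 0.404], 'torque': [-0.06, 0.027, 0.042], 'grip_force': 0.0, 'width': 0.087} 0.011
scene [[491.1248290955371, 0.0, 323.3420556851742], [0.0, 491.1248290955371, 193.85233774281838], [0.0, 0.0, 1.0]] [ 0.992 -0.328  0.953]
side [[372.2146941170882, 0.0, 316.1588466516129], [0.0, 372.2146941170882, 204.60191781876273], [0.0, 0.0, 1.0]] [0.15  0.769 0.774]
```

View pics/scene0.png

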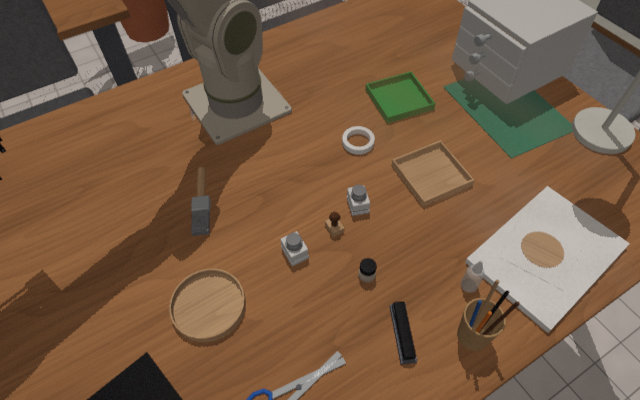

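View pics/side0.png

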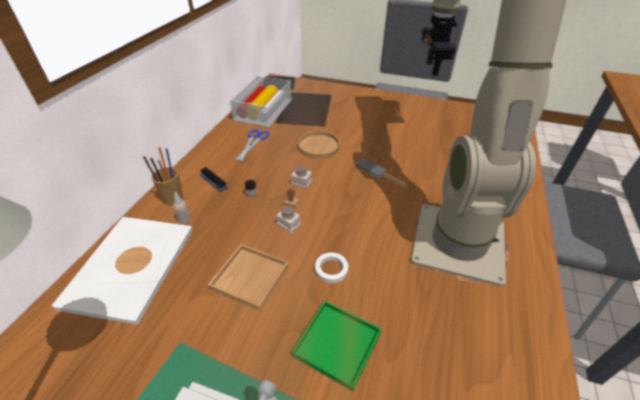

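Scene view: the candidates are white boxes with grey caps at (359,200) and (295,248). The jar with a black cap (368,270) and the brown stamp (335,224) don't fit. The square tray is the wooden one at (432,173), not the green one at (399,97). The round tray is at (208,305); the white ring at (358,140) is just tape. I'll confirm in one enlarged crop and measure.

```bash
cat > h.py <<'E'
import numpy as np
def cast(c,p,z):
    p=np.atleast_2d(np.array(p,float));C=-c["R"].T@c["t"]
    d=(c["R"].T@np.linalg.inv(c["mtx"])@np.c_[p,np.ones(len(p))].T).T
    return C+d*((z-C[2])/d[:,2])[:,None]
def proj(c,X):
    q=c["mtx"]@(c["R"]@np.array(X)+c["t"]);return q[:2]/q[2]
E
python3 - <<'E'
import pickle,cv2,numpy as np
from h import *
d=pickle.load(open("d.pkl","rb"))
c=d["scene"];im=c["color"]
a=cv2.resize(im[170:280,260:390],None,fx=6,fy=5.4,interpolation=cv2.INTER_CUBIC)[:594]
cv2.imwrite("pics/crop.png",a[:,:,::-1])
for n,ps in (("scene",[(359,191),(294,240),(432,171),(208,302),(335,216)]),("side",[(289,211),(301,171),(249,274),(319,144),(291,192)])):
    for p,z in zip(ps,(.06,.06,.022,.022,.05)): print(n,p,cast(d[n],p,z).round(3))
E
```

```text
scene (359, 191) [[0.47  0.088 0.06 ]]
scene (294, 240) [[ 0.502 -0.101  0.06 ]]
scene (432, 171) [[0.493 0.29  0.022]]
scene (208, 302) [[ 0.513 -0.312  0.022]]
scene (335, 216) [[0.492 0.009 0.05 ]]
side (289, 211) [[0.462 0.092 0.06 ]]
side (301, 171) [[ 0.494 -0.087  0.06 ]]
side (249, 274) [[0.488 0.297 0.022]]
side (319, 144) [[ 0.507 -0.301  0.022]]
side (291, 192) [[0.491 0.006 0.05 ]]
```

View pics/crop.png

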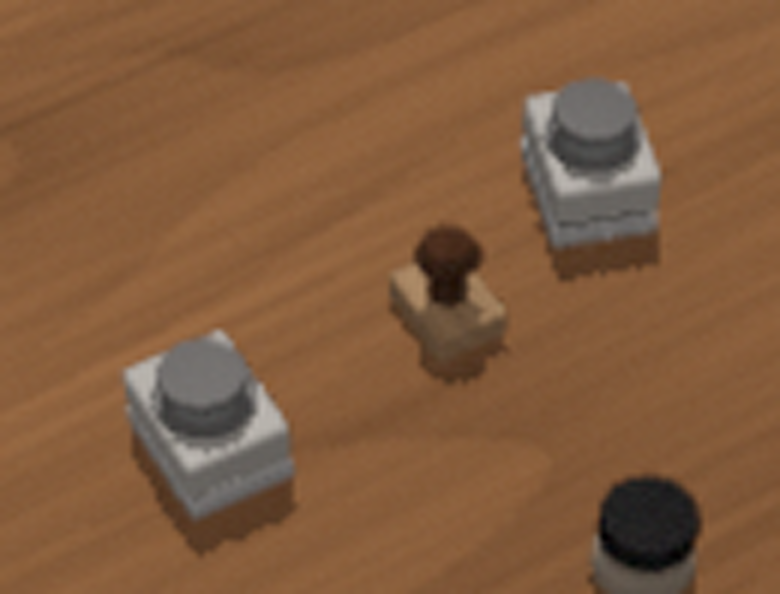

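Crop: P1 cap top at crop (595,112), its housing top corners at (525,97),(558,192),(657,175),(627,85). P2 cap at (203,374), corners (125,378),(195,470),(290,432),(222,332). Both match "white box, round grey cap"; the stamp between them and the jar do not.

Run:
```python
import pickle,cv2,numpy as np
from h import *
from bench import r
from scipy.spatial.transform import Rotation as Ro
d=pickle.load(open("d.pkl","rb"));c=d["scene"]
f=lambda q:np.array(q)/[6,5.4]+[260,170]
for n,q,cap in (("P1",[(525,97),(558,192),(657,175),(627,85)],(595,112)),("P2",[(125,378),(195,470),(290,432),(222,332)],(203,374))):
    X=cast(c,f(q),.04)[:,:2];e=np.roll(X,-1,0)-X
    print(n,cast(c,f(cap),.06).round(3),X.mean(0).round(3),np.linalg.norm(e,axis=1).round(3),np.degrees(np.arctan2(e[:,1],e[:,0])).round(0))
im=c["color"];hsv=cv2.cvtColor(im,cv2.COLOR_RGB2HSV)
s=r.read_state();print(Ro.from_quat(s["eef_rot"]).as_matrix().round(3))
```

```text
P1 [[0.469 0.089 0.06 ]] [0.468 0.09 ] [0.051 0.039 0.049 0.04 ] [ -20.   70.  158. -113.]
P2 [[ 0.5  -0.1   0.06]] [ 0.501 -0.1  ] [0.05  0.037 0.053 0.04 ] [  0.  85. 177. -90.]
[[ 0.957  0.292 -0.   ]
 [ 0.292 -0.957  0.001]
 [-0.    -0.001 -1.   ]]
```

```bash
python3 -m crank '[{"dx":0.94,"dy":-0.8,"claw":1},{"dx":0.94,"dy":-0.8,"claw":1},{"dx":0.94,"dy":-0.8,"claw":1},{"dx":0.94,"dy":-0.8,"claw":1},{"dx":0.94,"dy":-0.8,"claw":1},{"dx":0.94,"dy":-0.8,"claw":1},{"dx":0.94,"dy":-0.8,"claw":1},{"dx":0.94,"dy":-0.8,"claw":1}]' 20
python3 -m crank '[{"dx":0.94,"dy":-0.8,"claw":1},{"dx":0.94,"dy":-0.8,"claw":1},{"dx":0.94,"dy":-0.8,"claw":1},{"dx":0.94,"dy":-0.8,"claw":1},{"az":0.8,"claw":1},{"az":0.8,"claw":1},{"az":0.8,"claw":1},{"az":0.8,"claw":1}]'
cat >> h.py <<'E'
import cv2
from scipy.spatial.transform import Rotation as Ro
def go(r,x,y,z,yaw):
    """pose error in tool-axis shares: shift/30mm, turn/6deg"""
    s=r.read_state();R=Ro.from_quat(s["eef_rot"]);p=np.array(s["ee_pos"])
    m=R.as_matrix();tgt=Ro.from_matrix([[np.cos(yaw),np.sin(yaw),0],[np.sin(yaw),-np.cos(yaw),0],[0,0,-1]])
    print("t",round(s["time"],2),"p",p.round(4),"w",round(s["width"],4),"f",np.round(s["ft_force"],2),"yaw",np.degrees(np.arctan2(m[1,0],m[0,0])).round(1))
    print("shift",(R.inv().apply(np.array([x,y,z])-p)/.03).round(2),"turn",np.degrees((R.inv()*tgt).as_rotvec()/6).round(2))
def wrist(r,name):
    s=r.read_state();c=r.camera("wrist");T=np.eye(4);T[:3,:3]=Ro.from_quat(s["eef_rot"]).as_matrix();T[:3,3]=s["ee_pos"]
    M=np.linalg.inv(T@c["hand_eye"]);c["R"]=M[:3,:3];c["t"]=M[:3,3]
    cv2.imwrite(f"pics/{name}.png",c["color"][:,:,::-1]);return c
E
python3 - <<'E'
from bench import r
from h import *
go(r,.5,-.1,.2,np.radians(-2))
E
```

```text
t 0.1 p [ 0.1821 -0.5975  0.2329] w 0.0866 f [0.46 0.52 0.21] yaw 17.0
shift [ 14.97 -12.77   1.11] turn [-0.01  0.    3.16]invalid input at $[0]: expected keys claw, dx, dy, dz, ax, ay, az
invalid input at $[0]: expected keys claw, dx, dy, dz, ax, ay, az
```

```bash
python3 -m crank '[{"claw":1,"dx":0.94,"dy":-0.8,"dz":0,"ax":0,"ay":0,"az":0},{"claw":1,"dx":0.94,"dy":-0.8,"dz":0,"ax":0,"ay":0,"az":0},{"claw":1,"dx":0.94,"dy":-0.8,"dz":0,"ax":0,"ay":0,"az":0},{"claw":1,"dx":0.94,"dy":-0.8,"dz":0,"ax":0,"ay":0,"az":0},{"claw":1,"dx":0.94,"dy":-0.8,"dz":0,"ax":0,"ay":0,"az":0},{"claw":1,"dx":0.94,"dy":-0.8,"dz":0,"ax":0,"ay":0,"az":0},{"claw":1,"dx":0.94,"dy":-0.8,"dz":0,"ax":0,"ay":0,"az":0},{"claw":1,"dx":0.94,"dy":-0.8,"dz":0,"ax":0,"ay":0,"az":0}]' 20
python3 -m crank '[{"claw":1,"dx":0.94,"dy":-0.8,"dz":0,"ax":0,"ay":0,"az":0},{"claw":1,"dx":0.94,"dy":-0.8,"dz":0,"ax":0,"ay":0,"az":0},{"claw":1,"dx":0.94,"dy":-0.8,"dz":0,"ax":0,"ay":0,"az":0},{"claw":1,"dx":0.94,"dy":-0.8,"dz":0,"ax":0,"ay":0,"az":0},{"claw":1,"dx":0,"dy":0,"dz":0,"ax":0,"ay":0,"az":0.8},{"claw":1,"dx":0,"dy":0,"dz":0,"ax":0,"ay":0,"az":0.8},{"claw":1,"dx":0,"dy":0,"dz":0,"ax":0,"ay":0,"az":0.8},{"claw":1,"dx":0,"dy":0,"dz":0,"ax":0,"ay":0,"az":0.8}]'
python3 - <<'E'
from bench import r
from h import *
go(r,.5,-.1,.2,np.radians(-2))
E
```

```text
time: 0.77
ee_pos: [0.3425, -0.3467, 0.2333]
eef_rot: [0.989, 0.147, -0.0, -0.0]
ft_force: [-0.0, -0.2, -0.0]
width: 0.0416
grip_force: 0.0
time: 1.43
ee_pos: [0.4218, -0.2234, 0.2332]
eef_rot: [1.0, -0.021, -0.0, -0.0]
ft_force: [-0.7, 0.3, -0.2]
width: 0.0009
grip_force: 0.0
t 1.43 p [ 0.4218 -0.2234  0.2332] w 0.0009 f [-0.71  0.27 -0.24] yaw -2.5
shift [ 2.43 -4.22  1.11] turn [-0.    0.01 -0.08]
```

```bash
python3 -m crank '[{"claw":1,"dx":0.49,"dy":-0.84,"dz":0,"ax":0,"ay":0,"az":0},{"claw":1,"dx":0.49,"dy":-0.84,"dz":0,"ax":0,"ay":0,"az":0},{"claw":1,"dx":0.49,"dy":-0.84,"dz":0,"ax":0,"ay":0,"az":0},{"claw":1,"dx":0.49,"dy":-0.84,"dz":0,"ax":0,"ay":0,"az":0},{"claw":1,"dx":0.49,"dy":-0.84,"dz":0,"ax":0,"ay":0,"az":0},{"claw":1,"dx":0,"dy":0,"dz":0,"ax":0,"ay":0,"az":0}]'
python3 - <<'E'
from bench import r
from h import *
import pickle
go(r,.5,-.1,.1,np.radians(-2))
c=wrist(r,"w1");pickle.dump(c,open("w1.pkl","wb"))
print(proj(c,[.5,-.1,.06]),(-c["R"].T@c["t"]).round(3))
E
```

```text
time: 1.93
ee_pos: [0.5023, -0.0948, 0.2334]
eef_rot: [1.0, -0.016, 0.0, -0.001]
ft_force: [-0.8, 0.4, -0.2]
width: 0.0004
grip_force: 0.0
t 1.93 p [ 0.5023 -0.0948  0.2334] w 0.0004 f [-0.76  0.44 -0.25] yaw -1.8
shift [-0.08  0.19  4.45] turn [-0.02 -0.01  0.03]
[322.8592516  183.53429856] [ 0.58  -0.098  0.385]
```

View pics/w1.png

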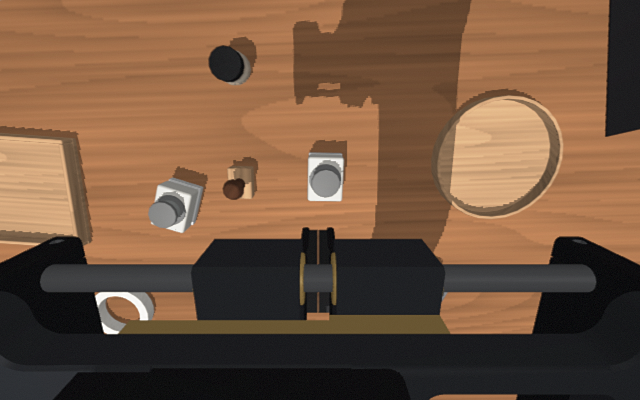

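Wrist view: the P2 cap is at (325,181), 2 px from the prediction; the P1 cap is at (166,211) and the round tray at about (499,153).

Run:
```python
from bench import r
from h import *
import pickle
c=pickle.load(open("w1.pkl","rb"))
print(cast(c,[(325,181),(166,211)],.06).round(4),cast(c,(499,152),.022).round(3))
X=cast(c,[(307,155),(309,201),(342,200),(344,153)],.04);print(X.round(3),X.mean(0).round(3))
go(r,.501,-.101,.085,np.radians(-2))
```

```text
[[ 0.5028 -0.1025  0.06  ]
 [ 0.473   0.0813  0.06  ]] [[ 0.523 -0.314  0.022]]
[[ 0.53  -0.083  0.04 ]
 [ 0.474 -0.083  0.04 ]
 [ 0.474 -0.123  0.04 ]
 [ 0.531 -0.125  0.04 ]] [ 0.502 -0.103  0.04 ]
t 1.98 p [ 0.5012 -0.0976  0.2332] w 0.0003 f [ 0.77 -0.52  0.46] yaw -2.0
shift [-0.    0.12  4.94] turn [-0.01  0.    0.01]
```

```bash
python3 -m crank '[{"claw":1,"dx":0,"dy":0.15,"dz":1,"ax":0,"ay":0,"az":0},{"claw":1,"dx":0,"dy":0,"dz":1,"ax":0,"ay":0,"az":0},{"claw":1,"dx":0,"dy":0,"dz":1,"ax":0,"ay":0,"az":0},{"claw":1,"dx":0,"dy":0,"dz":1,"ax":0,"ay":0,"az":0},{"claw":1,"dx":0,"dy":0,"dz":0.95,"ax":0,"ay":0,"az":0},{"claw":1,"dx":0,"dy":0,"dz":0,"ax":0,"ay":0,"az":0},{"claw":1,"dx":0,"dy":0,"dz":0,"ax":0,"ay":0,"az":0}]'
python3 -m crank '[{"claw":1,"dx":0,"dy":0,"dz":0.2,"ax":0,"ay":0,"az":0},{"claw":1,"dx":0,"dy":0,"dz":0.2,"ax":0,"ay":0,"az":0},{"claw":1,"dx":0,"dy":0,"dz":0.1,"ax":0,"ay":0,"az":0},{"claw":1,"dx":0,"dy":0,"dz":0,"ax":0,"ay":0,"az":0},{"claw":1,"dx":0,"dy":0,"dz":0,"ax":0,"ay":0,"az":0}]'
python3 -m crank '[{"claw":1,"dx":0,"dy":0,"dz":0.1,"ax":0,"ay":0,"az":0},{"claw":1,"dx":0,"dy":0,"dz":0,"ax":0,"ay":0,"az":0},{"claw":1,"dx":0,"dy":0,"dz":0,"ax":0,"ay":0,"az":0}]'
```

```text
time: 2.57
ee_pos: [0.499, -0.1057, 0.0844]
eef_rot: [1.0, -0.02, -0.001, -0.0]
ft_force: [0.8, 0.3, 1.3]
width: 0.0004
grip_force: 0.0
time: 2.98
ee_pos: [0.5004, -0.1054, 0.0705]
eef_rot: [1.0, -0.02, 0.0, 0.0]
ft_force: [-1.1, -0.6, 0.3]
width: 0.0004
grip_force: 0.3
time: 3.23
ee_pos: [0.5004, -0.1053, 0.0672]
eef_rot: [1.0, -0.02, 0.0, 0.0]
ft_force: [0.0, -0.6, 1.6]
width: 0.0003
grip_force: 0.6
```

```bash
python3 -m crank '[{"claw":1,"dx":0,"dy":0,"dz":0.12,"ax":0,"ay":0,"az":0},{"claw":1,"dx":0,"dy":0,"dz":0,"ax":0,"ay":0,"az":0},{"claw":1,"dx":0,"dy":0,"dz":0,"ax":0,"ay":0,"az":0},{"claw":1,"dx":0,"dy":0,"dz":0,"ax":0,"ay":0,"az":0}]'; python3 -m crank '[{"claw":1,"dx":0,"dy":0,"dz":0,"ax":0,"ay":0,"az":0}]';python3 -m crank '[{"claw":1,"dx":0,"dy":0,"dz":0,"ax":0,"ay":0,"az":0}]'
```

```text
time: 3.57
ee_pos: [0.5002, -0.1052, 0.0635]
eef_rot: [1.0, -0.02, 0.0, 0.0]
ft_force: [0.9, -1.0, 2.4]
width: 0.0004
grip_force: 0.8
time: 3.65
ee_pos: [0.5002, -0.1052, 0.0635]
eef_rot: [1.0, -0.02, 0.0, 0.0]
ft_force: [1.0, -0.7, 1.7]
width: 0.001
grip_force: 0.8
time: 3.73
ee_pos: [0.5003, -0.1052, 0.0635]
eef_rot: [1.0, -0.02, 0.0, 0.0]
ft_force: [0.6, -0.3, 1.9]
width: 0.0003
grip_force: 0.8
```

Force about 1.9 N at roughly 7.5 mm: P2 is weak and goes in the round tray; P1 is the stiff one. Next I'll grasp P2.

```bash
python3 -m crank '[{"claw":1,"dx":0,"dy":0,"dz":-1,"ax":0,"ay":0,"az":0},{"claw":-1,"dx":0.04,"dy":-0.1,"dz":-0.3,"ax":0,"ay":0,"az":0},{"claw":-1,"dx":0,"dy":0,"dz":0,"ax":0,"ay":0,"az":0},{"claw":-1,"dx":0,"dy":0,"dz":0,"ax":0,"ay":0,"az":0},{"claw":-1,"dx":0,"dy":0,"dz":0,"ax":0,"ay":0,"az":0},{"claw":-1,"dx":0,"dy":0,"dz":0,"ax":0,"ay":0,"az":0},{"claw":-1,"dx":0,"dy":0,"dz":0,"ax":0,"ay":0,"az":0},{"claw":-1,"dx":0,"dy":0,"dz":0,"ax":0,"ay":0,"az":0}]'; python3 -m crank '[{"claw":-1,"dx":0,"dy":0,"dz":0,"ax":0,"ay":0,"az":0},{"claw":-1,"dx":0,"dy":0,"dz":0,"ax":0,"ay":0,"az":0},{"claw":-1,"dx":0,"dy":0,"dz":0,"ax":0,"ay":0,"az":0},{"claw":-1,"dx":0,"dy":0,"dz":0,"ax":0,"ay":0,"az":0}]'
python3 - <<'E'
from bench import r
from h import *
go(r,.5015,-.102,.018,np.radians(-2))
E
```

```text
time: 4.4
ee_pos: [0.5012, -0.1023, 0.1019]
eef_rot: [1.0, -0.02, -0.0, -0.0]
ft_force: [0.3, -0.4, -0.1]
width: 0.0391
grip_force: 0.0
time: 4.73
ee_pos: [0.5015, -0.1023, 0.1024]
eef_rot: [1.0, -0.02, 0.0, 0.0]
ft_force: [-0.2, -0.9, -0.2]
width: 0.066
grip_force: 0.0
t 4.73 p [ 0.5015 -0.1023  0.1024] w 0.066 f [-0.19 -0.92 -0.24] yaw -2.3
shift [-0.   -0.01  2.81] turn [ 0.   -0.   -0.04]
```

```bash
python3 -m crank '[{"claw":-1,"dx":0,"dy":0,"dz":0,"ax":0,"ay":0,"az":0},{"claw":-1,"dx":0,"dy":0,"dz":0,"ax":0,"ay":0,"az":0},{"claw":-1,"dx":0,"dy":0,"dz":0.7,"ax":0,"ay":0,"az":0},{"claw":-1,"dx":0,"dy":0,"dz":0.7,"ax":0,"ay":0,"az":0},{"claw":-1,"dx":0,"dy":0,"dz":0.7,"ax":0,"ay":0,"az":0},{"claw":-1,"dx":0,"dy":0,"dz":0.7,"ax":0,"ay":0,"az":0},{"claw":-1,"dx":0,"dy":0,"dz":0,"ax":0,"ay":0,"az":0},{"claw":-1,"dx":0,"dy":0,"dz":0,"ax":0,"ay":0,"az":0}]'; python3 -m crank '[{"claw":1,"dx":0,"dy":0,"dz":0,"ax":0,"ay":0,"az":0},{"claw":1,"dx":0,"dy":0,"dz":0,"ax":0,"ay":0,"az":0},{"claw":1,"dx":0,"dy":0,"dz":0,"ax":0,"ay":0,"az":0},{"claw":1,"dx":0,"dy":0,"dz":0,"ax":0,"ay":0,"az":0},{"claw":1,"dx":0,"dy":0,"dz":0,"ax":0,"ay":0,"az":0},{"claw":1,"dx":0,"dy":0,"dz":0,"ax":0,"ay":0,"az":0},{"claw":1,"dx":0,"dy":0,"dz":0,"ax":0,"ay":0,"az":0},{"claw":1,"dx":0,"dy":0,"dz":0,"ax":0,"ay":0,"az":0}]' 20
python3 -m crank '[{"claw":1,"dx":0,"dy":0,"dz":0,"ax":0,"ay":0,"az":0},{"claw":1,"dx":0,"dy":0,"dz":0,"ax":0,"ay":0,"az":0},{"claw":1,"dx":0,"dy":0,"dz":-0.5,"ax":0,"ay":0,"az":0},{"claw":1,"dx":0,"dy":0,"dz":-0.8,"ax":0,"ay":0,"az":0},{"claw":1,"dx":0,"dy":0,"dz":-0.8,"ax":0,"ay":0,"az":0},{"claw":1,"dx":0,"dy":0,"dz":0,"ax":0,"ay":0,"az":0}]'
python3 - <<'E'
from bench import r
from h import *
go(r,.512,-.31,.082,np.radians(-2))
E
```

```text
time: 5.4
ee_pos: [0.5009, -0.102, 0.0181]
eef_rot: [1.0, -0.02, -0.001, -0.0]
ft_force: [0.2, 0.0, 0.6]
width: 0.0874
grip_force: 0.0
time: 6.07
ee_pos: [0.5015, -0.1023, 0.0185]
eef_rot: [1.0, -0.02, 0.0, 0.0]
ft_force: [-0.1, 0.6, 1.7]
width: 0.0419
grip_force: 20.1
time: 6.57
ee_pos: [0.5038, -0.1024, 0.0854]
eef_rot: [1.0, -0.02, 0.003, 0.001]
ft_force: [1.4, -0.0, -0.6]
width: 0.042
grip_force: 19.9
t 6.57 p [ 0.5038 -0.1024  0.0854] w 0.042 f [ 1.43 -0.01 -0.65] yaw -2.2
shift [0.54 6.9  0.12] turn [ 0.01 -0.05 -0.04]
```

```bash
python3 -m crank '[{"claw":1,"dx":0.05,"dy":0.5,"dz":0,"ax":0,"ay":0,"az":0},{"claw":1,"dx":0.1,"dy":0.95,"dz":0,"ax":0,"ay":0,"az":0},{"claw":1,"dx":0.1,"dy":1,"dz":0,"ax":0,"ay":0,"az":0},{"claw":1,"dx":0.1,"dy":1,"dz":0,"ax":0,"ay":0,"az":0},{"claw":1,"dx":0.1,"dy":1,"dz":0,"ax":0,"ay":0,"az":0},{"claw":1,"dx":0.1,"dy":1,"dz":0,"ax":0,"ay":0,"az":0},{"claw":1,"dx":0.05,"dy":0.95,"dz":0,"ax":0,"ay":0,"az":0},{"claw":1,"dx":0,"dy":0.5,"dz":0,"ax":0,"ay":0,"az":0}]'
python3 -m crank '[{"claw":1,"dx":0,"dy":0,"dz":0,"ax":0,"ay":0,"az":0},{"claw":1,"dx":0,"dy":0,"dz":0.6,"ax":0,"ay":0,"az":0},{"claw":1,"dx":0,"dy":0,"dz":0.6,"ax":0,"ay":0,"az":0},{"claw":1,"dx":0,"dy":0,"dz":0.4,"ax":0,"ay":0,"az":0},{"claw":1,"dx":0,"dy":0,"dz":0,"ax":0,"ay":0,"az":0},{"claw":1,"dx":0,"dy":0,"dz":0,"ax":0,"ay":0,"az":0}]'
python3 - <<'E'
from bench import r
from h import *
go(r,.514,-.31,.024,np.radians(-2))
c=wrist(r,"w2");c=r.camera("scene")["color"][235:375,140:300,::-1]
cv2.imwrite("pics/s2.png",cv2.resize(c,None,fx=4,fy=4))
E
```

```text
time: 7.23
ee_pos: [0.5102, -0.3138, 0.0806]
eef_rot: [1.0, -0.021, -0.0, 0.001]
ft_force: [-0.2, -1.3, -2.0]
width: 0.0415
grip_force: 19.9
time: 7.73
ee_pos: [0.5112, -0.3088, 0.033]
eef_rot: [1.0, -0.019, -0.001, -0.001]
ft_force: [0.2, 0.4, -1.3]
width: 0.0417
grip_force: 19.9
t 7.73 p [ 0.5112 -0.3088  0.033 ] w 0.0417 f [ 0.24  0.4  -1.32] yaw -2.2
shift [0.1  0.04 0.3 ] turn [-0.01  0.01 -0.03]
```

View pics/w2.png

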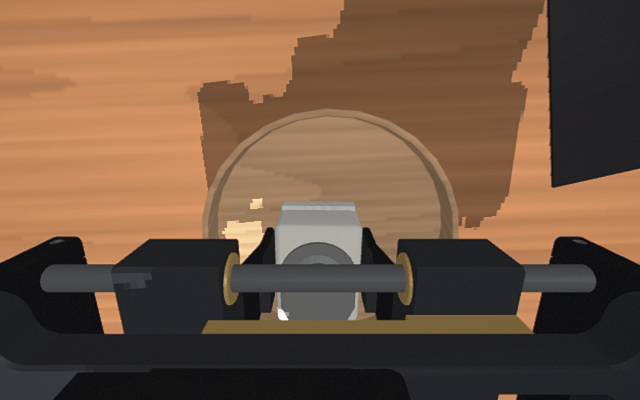

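The wrist view shows the punch (centre about (319,260)) inside the round tray (rim columns 205–457), roughly centred. Lower it and release with a part opening.

```bash
python3 -m crank '[{"claw":1,"dx":0,"dy":0,"dz":0.2,"ax":0,"ay":0,"az":0},{"claw":1,"dx":0,"dy":0,"dz":0.12,"ax":0,"ay":0,"az":0},{"claw":1,"dx":0,"dy":0,"dz":0,"ax":0,"ay":0,"az":0},{"claw":1,"dx":0,"dy":0,"dz":0,"ax":0,"ay":0,"az":0}]'
python3 -m crank '[{"claw":-0.4,"dx":0,"dy":0,"dz":0,"ax":0,"ay":0,"az":0},{"claw":-0.4,"dx":0,"dy":0,"dz":0,"ax":0,"ay":0,"az":0},{"claw":-0.4,"dx":0,"dy":0,"dz":0,"ax":0,"ay":0,"az":0},{"claw":-0.4,"dx":0,"dy":0,"dz":0,"ax":0,"ay":0,"az":0},{"claw":-0.4,"dx":0,"dy":0,"dz":0,"ax":0,"ay":0,"az":0},{"claw":-0.4,"dx":0,"dy":0,"dz":0,"ax":0,"ay":0,"az":0}]'
python3 -m crank '[{"claw":-0.4,"dx":0,"dy":0,"dz":-0.4,"ax":0,"ay":0,"az":0},{"claw":-0.4,"dx":0,"dy":0,"dz":-1,"ax":0,"ay":0,"az":0},{"claw":-0.4,"dx":0,"dy":0,"dz":-1,"ax":0,"ay":0,"az":0},{"claw":-0.4,"dx":0,"dy":0,"dz":-1,"ax":0,"ay":0,"az":0},{"claw":-0.4,"dx":0,"dy":0,"dz":-1,"ax":0,"ay":0,"az":0},{"claw":-0.4,"dx":0,"dy":0,"dz":-1,"ax":0,"ay":0,"az":0},{"claw":-1,"dx":0,"dy":0,"dz":-0.6,"ax":0,"ay":0,"az":0}]'
python3 - <<'E'
from bench import r
from h import *
go(r,.468,.087,.2,np.radians(-21))
E
```

```text
time: 8.17
ee_pos: [0.5113, -0.3098, 0.0238]
eef_rot: [1.0, -0.02, -0.0, 0.0]
ft_force: [0.1, 0.5, -1.7]
width: 0.0418
grip_force: 20.0
time: 8.67
ee_pos: [0.5114, -0.3098, 0.024]
eef_rot: [1.0, -0.02, 0.0, 0.0]
ft_force: [0.2, 0.7, 0.2]
width: 0.0606
grip_force: 0.0
time: 9.25
ee_pos: [0.5122, -0.31, 0.2086]
eef_rot: [1.0, -0.02, 0.002, 0.001]
ft_force: [0.1, -0.1, -0.2]
width: 0.0631
grip_force: 0.0
t 9.25 p [ 0.5122 -0.31    0.2086] w 0.0631 f [ 0.12 -0.12 -0.23] yaw -2.2
shift [ -1.99 -13.17   0.25] turn [ 0.01 -0.04  3.13]
```

```bash
python3 -m crank '[{"claw":-1,"dx":-0.14,"dy":-0.94,"dz":0,"ax":0,"ay":0,"az":0},{"claw":-1,"dx":-0.14,"dy":-0.94,"dz":0,"ax":0,"ay":0,"az":0},{"claw":-1,"dx":-0.14,"dy":-0.94,"dz":0,"ax":0,"ay":0,"az":0},{"claw":-1,"dx":-0.14,"dy":-0.94,"dz":0,"ax":0,"ay":0,"az":0},{"claw":-1,"dx":-0.14,"dy":-0.94,"dz":0,"ax":0,"ay":0,"az":0},{"claw":-1,"dx":-0.14,"dy":-0.94,"dz":0,"ax":0,"ay":0,"az":0},{"claw":-1,"dx":-0.14,"dy":-0.94,"dz":0,"ax":0,"ay":0,"az":0},{"claw":-1,"dx":-0.14,"dy":-0.94,"dz":0,"ax":0,"ay":0,"az":0}]'
python3 -m crank '[{"claw":-1,"dx":-0.14,"dy":-0.94,"dz":0,"ax":0,"ay":0,"az":0},{"claw":-1,"dx":-0.14,"dy":-0.94,"dz":0,"ax":0,"ay":0,"az":0},{"claw":-1,"dx":-0.14,"dy":-0.94,"dz":0,"ax":0,"ay":0,"az":0},{"claw":-1,"dx":-0.14,"dy":-0.94,"dz":0,"ax":0,"ay":0,"az":0},{"claw":-1,"dx":-0.14,"dy":-0.94,"dz":0,"ax":0,"ay":0,"az":0},{"claw":-1,"dx":-0.14,"dy":-0.94,"dz":0,"ax":0,"ay":0,"az":0},{"claw":-1,"dx":0,"dy":0,"dz":0,"ax":0,"ay":0,"az":0.8},{"claw":-1,"dx":0,"dy":0,"dz":0,"ax":0,"ay":0,"az":0.8}]'
python3 -m crank '[{"claw":-1,"dx":0,"dy":0,"dz":0,"ax":0,"ay":0,"az":0.8},{"claw":-1,"dx":0,"dy":0,"dz":0,"ax":0,"ay":0,"az":0.75},{"claw":-1,"dx":0,"dy":0,"dz":0,"ax":0,"ay":0,"az":0},{"claw":-1,"dx":0,"dy":0,"dz":0,"ax":0,"ay":0,"az":0},{"claw":-1,"dx":0,"dy":0,"dz":0,"ax":0,"ay":0,"az":0}]'
python3 - <<'E'
from bench import r
from h import *
import pickle
c=wrist(r,"w3");pickle.dump(c,open("w3.pkl","wb"))
go(r,.468,.087,.1,np.radians(-21))
print(proj(c,[.468,.087,.06]))
E
```

```text
time: 9.92
ee_pos: [0.4863, -0.0816, 0.2048]
eef_rot: [1.0, -0.02, 0.0, 0.0]
ft_force: [0.6, 0.6, 0.5]
width: 0.0873
grip_force: 0.0
time: 10.58
ee_pos: [0.4677, 0.0892, 0.2049]
eef_rot: [0.995, -0.103, 0.001, 0.0]
ft_force: [0.3, -1.3, 0.4]
width: 0.087
grip_force: 0.0
time: 11.0
ee_pos: [0.4681, 0.087, 0.2043]
eef_rot: [0.983, -0.182, 0.0, 0.0]
ft_force: [-0.3, 0.5, -0.1]
width: 0.0873
grip_force: 0.0
t 11.05 p [0.4681 0.087  0.2042] w 0.087 f [ 0.52  0.98 -0.24] yaw -21.0
shift [-0.01  0.    3.47] turn [ 0. -0. -0.]
[317.97414171 188.25613074]
```

View pics/w3.png

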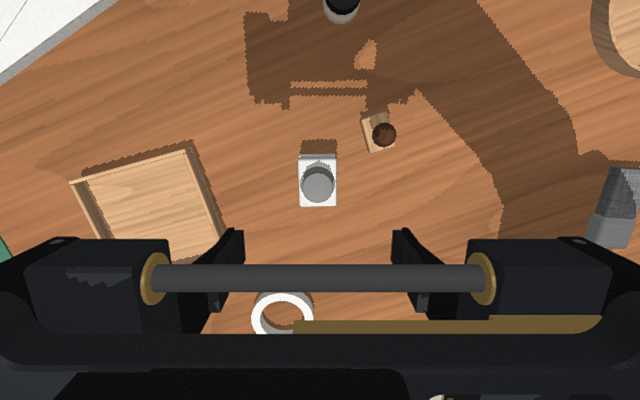

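The P1 housing (columns 299–337, cap (317,184)) is square with the fingers; the stamp (384,133) and the ring (282,315) are clear of both finger paths. Grasp it.

```bash
python3 -m crank '[{"claw":-1,"dx":0.1,"dy":0,"dz":1,"ax":0,"ay":0,"az":0},{"claw":-1,"dx":0,"dy":0,"dz":1,"ax":0,"ay":0,"az":0},{"claw":-1,"dx":0,"dy":0,"dz":1,"ax":0,"ay":0,"az":0},{"claw":-1,"dx":0,"dy":0,"dz":1,"ax":0,"ay":0,"az":0},{"claw":-1,"dx":0,"dy":0,"dz":1,"ax":0,"ay":0,"az":0},{"claw":-1,"dx":0,"dy":0,"dz":0.7,"ax":0,"ay":0,"az":0},{"claw":-1,"dx":0,"dy":0,"dz":0.5,"ax":0,"ay":0,"az":0},{"claw":-1,"dx":0,"dy":0,"dz":0,"ax":0,"ay":0,"az":0}]'
python3 -m crank '[{"claw":1,"dx":0,"dy":0,"dz":0,"ax":0,"ay":0,"az":0},{"claw":1,"dx":0,"dy":0,"dz":0,"ax":0,"ay":0,"az":0},{"claw":1,"dx":0,"dy":0,"dz":0,"ax":0,"ay":0,"az":0},{"claw":1,"dx":0,"dy":0,"dz":0,"ax":0,"ay":0,"az":0},{"claw":1,"dx":0,"dy":0,"dz":0,"ax":0,"ay":0,"az":0},{"claw":1,"dx":0,"dy":0,"dz":0,"ax":0,"ay":0,"az":0},{"claw":1,"dx":0,"dy":0,"dz":0,"ax":0,"ay":0,"az":0},{"claw":1,"dx":0,"dy":0,"dz":0,"ax":0,"ay":0,"az":0}]' 20
python3 -m crank '[{"claw":1,"dx":0,"dy":0,"dz":0,"ax":0,"ay":0,"az":0},{"claw":1,"dx":0,"dy":0,"dz":0,"ax":0,"ay":0,"az":0},{"claw":1,"dx":0,"dy":0,"dz":-0.5,"ax":0,"ay":0,"az":0},{"claw":1,"dx":0,"dy":0,"dz":-0.8,"ax":0,"ay":0,"az":0},{"claw":1,"dx":0,"dy":0,"dz":-0.8,"ax":0,"ay":0,"az":0},{"claw":1,"dx":0,"dy":0,"dz":0,"ax":0,"ay":0,"az":0}]'
python3 - <<'E'
from bench import r
from h import *
go(r,.49,.292,.082,np.radians(-21))
E
```

```text
time: 11.72
ee_pos: [0.4688, 0.0855, 0.0152]
eef_rot: [0.983, -0.183, -0.002, 0.0]
ft_force: [-1.3, 0.0, 1.0]
width: 0.087
grip_force: 0.0
time: 12.38
ee_pos: [0.471, 0.0859, 0.018]
eef_rot: [0.983, -0.184, 0.0, -0.0]
ft_force: [-1.2, -2.0, 2.8]
width: 0.0419
grip_force: 20.0
time: 12.88
ee_pos: [0.473, 0.0866, 0.0845]
eef_rot: [0.983, -0.183, 0.003, -0.001]
ft_force: [1.3, -0.0, -1.4]
width: 0.0418
grip_force: 20.0
t 12.88 p [0.473  0.0866 0.0845] w 0.0418 f [ 1.31 -0.01 -1.42] yaw -21.1
shift [-1.94 -6.59  0.09] turn [-0.02 -0.05 -0.02]
```

```bash
python3 -m crank '[{"claw":1,"dx":-0.1,"dy":-0.4,"dz":0,"ax":0,"ay":0,"az":0},{"claw":1,"dx":-0.25,"dy":-0.9,"dz":0,"ax":0,"ay":0,"az":0},{"claw":1,"dx":-0.3,"dy":-1,"dz":0,"ax":0,"ay":0,"az":0},{"claw":1,"dx":-0.3,"dy":-1,"dz":0,"ax":0,"ay":0,"az":0},{"claw":1,"dx":-0.3,"dy":-1,"dz":0,"ax":0,"ay":0,"az":0},{"claw":1,"dx":-0.3,"dy":-1,"dz":0,"ax":0,"ay":0,"az":0},{"claw":1,"dx":-0.25,"dy":-0.9,"dz":0,"ax":0,"ay":0,"az":0},{"claw":1,"dx":-0.1,"dy":-0.4,"dz":0,"ax":0,"ay":0,"az":0}]'
python3 -m crank '[{"claw":1,"dx":0,"dy":0,"dz":0,"ax":0,"ay":0,"az":0},{"claw":1,"dx":0,"dy":0,"dz":0.6,"ax":0,"ay":0,"az":0},{"claw":1,"dx":0,"dy":0,"dz":0.6,"ax":0,"ay":0,"az":0},{"claw":1,"dx":0,"dy":0,"dz":0.4,"ax":0,"ay":0,"az":0},{"claw":1,"dx":0,"dy":0,"dz":0,"ax":0,"ay":0,"az":0},{"claw":1,"dx":0,"dy":0,"dz":0,"ax":0,"ay":0,"az":0}]'
python3 - <<'E'
from bench import r
from h import *
go(r,.49,.292,.024,np.radians(-21))
c=wrist(r,"w4")
E
```

```text
time: 13.55
ee_pos: [0.4855, 0.2584, 0.0784]
eef_rot: [0.983, -0.183, -0.002, 0.001]
ft_force: [0.6, -0.9, -2.3]
width: 0.0417
grip_force: 20.0
time: 14.05
ee_pos: [0.4853, 0.2563, 0.0301]
eef_rot: [0.983, -0.184, -0.003, 0.001]
ft_force: [0.5, 1.9, -3.5]
width: 0.0418
grip_force: 22.3
t 14.05 p [0.4853 0.2563 0.0301] w 0.0418 f [ 0.51  1.94 -3.47] yaw -21.2
shift [-0.28 -1.17  0.2 ] turn [ 0.03  0.05 -0.03]
```

View pics/w4.png

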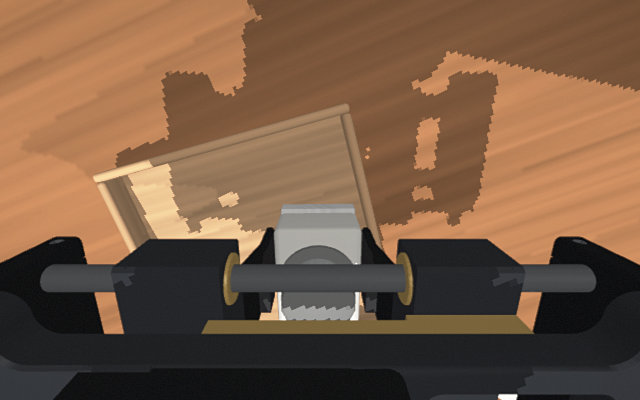

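The move fell about 35 mm short, and the right finger (about (372,250)) is close to the tray's right wall. Lift, shift and lower again.

```bash
python3 -m crank '[{"claw":1,"dx":0,"dy":0,"dz":-0.7,"ax":0,"ay":0,"az":0},{"claw":1,"dx":0,"dy":0,"dz":-0.7,"ax":0,"ay":0,"az":0},{"claw":1,"dx":-0.1,"dy":-0.4,"dz":0,"ax":0,"ay":0,"az":0},{"claw":1,"dx":-0.1,"dy":-0.4,"dz":0,"ax":0,"ay":0,"az":0},{"claw":1,"dx":-0.1,"dy":-0.4,"dz":0,"ax":0,"ay":0,"az":0},{"claw":1,"dx":0,"dy":0,"dz":0,"ax":0,"ay":0,"az":0},{"claw":1,"dx":0,"dy":0,"dz":0,"ax":0,"ay":0,"az":0}]'
python3 -m crank '[{"claw":1,"dx":0,"dy":0,"dz":0.6,"ax":0,"ay":0,"az":0},{"claw":1,"dx":0,"dy":0,"dz":0.6,"ax":0,"ay":0,"az":0},{"claw":1,"dx":0,"dy":0,"dz":0,"ax":0,"ay":0,"az":0},{"claw":1,"dx":0,"dy":0,"dz":0,"ax":0,"ay":0,"az":0}]'
python3 - <<'E'
from bench import r
from h import *
go(r,.49,.292,.024,np.radians(-21))
c=wrist(r,"w5")
E
```

```text
time: 14.68
ee_pos: [0.4907, 0.2929, 0.0732]
eef_rot: [0.983, -0.183, -0.002, 0.001]
ft_force: [0.6, 0.0, -1.3]
width: 0.0419
grip_force: 20.0
time: 15.02
ee_pos: [0.4903, 0.2915, 0.0366]
eef_rot: [0.983, -0.184, -0.003, 0.002]
ft_force: [-0.2, -0.2, -1.8]
width: 0.0417
grip_force: 20.0
t 15.02 p [0.4903 0.2915 0.0366] w 0.0417 f [-0.18 -0.19 -1.82] yaw -21.3
shift [-0.01 -0.01  0.42] turn [ 0.04  0.05 -0.04]
```

View pics/w5.png

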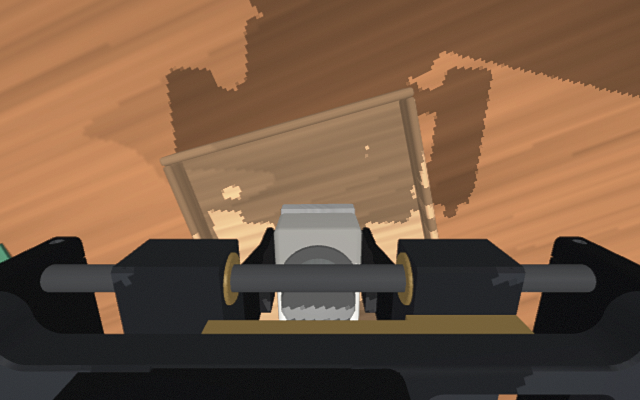

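The punch (centre about (318,260)) now sits midway between the tray walls (about columns 205 and 435). Lower, release, rise.

```bash
python3 -m crank '[{"claw":1,"dx":0,"dy":0,"dz":0.25,"ax":0,"ay":0,"az":0},{"claw":1,"dx":0,"dy":0,"dz":0.17,"ax":0,"ay":0,"az":0},{"claw":1,"dx":0,"dy":0,"dz":0,"ax":0,"ay":0,"az":0},{"claw":1,"dx":0,"dy":0,"dz":0,"ax":0,"ay":0,"az":0}]'
python3 -m crank '[{"claw":-0.4,"dx":0,"dy":0,"dz":0,"ax":0,"ay":0,"az":0},{"claw":-0.4,"dx":0,"dy":0,"dz":0,"ax":0,"ay":0,"az":0},{"claw":-0.4,"dx":0,"dy":0,"dz":0,"ax":0,"ay":0,"az":0},{"claw":-0.4,"dx":0,"dy":0,"dz":0,"ax":0,"ay":0,"az":0},{"claw":-0.4,"dx":0,"dy":0,"dz":0,"ax":0,"ay":0,"az":0},{"claw":-0.4,"dx":0,"dy":0,"dz":0,"ax":0,"ay":0,"az":0}]'
python3 -m crank '[{"claw":-0.4,"dx":0,"dy":0,"dz":-0.4,"ax":0,"ay":0,"az":0},{"claw":-0.4,"dx":0,"dy":0,"dz":-1,"ax":0,"ay":0,"az":0},{"claw":-0.4,"dx":0,"dy":0,"dz":-1,"ax":0,"ay":0,"az":0},{"claw":-0.4,"dx":0,"dy":0,"dz":-1,"ax":0,"ay":0,"az":0},{"claw":-0.4,"dx":0,"dy":0,"dz":-1,"ax":0,"ay":0,"az":0},{"claw":-0.4,"dx":0,"dy":0,"dz":-1,"ax":0,"ay":0,"az":0},{"claw":-0.4,"dx":0,"dy":0,"dz":0,"ax":0,"ay":0,"az":0},{"claw":-0.4,"dx":0,"dy":0,"dz":0,"ax":0,"ay":0,"az":0}]'
python3 - <<'E'
from bench import r
import cv2
cv2.imwrite("pics/end.png",r.camera("side")["color"][90:340,180:460,::-1].repeat(2,0).repeat(2,1))
E
```

```text
time: 15.4
ee_pos: [0.4905, 0.293, 0.0245]
eef_rot: [0.983, -0.184, -0.002, 0.001]
ft_force: [-0.4, 0.1, -1.3]
width: 0.0419
grip_force: 20.0
time: 15.9
ee_pos: [0.4907, 0.2932, 0.0247]
eef_rot: [0.983, -0.184, -0.002, 0.001]
ft_force: [-0.2, 0.1, 0.0]
width: 0.0606
grip_force: 0.0
time: 16.57
ee_pos: [0.4922, 0.2939, 0.1894]
eef_rot: [0.983, -0.184, -0.0, -0.001]
ft_force: [-0.4, 0.1, -1.4]
width: 0.0608
grip_force: 0.0
```

View pics/end.png

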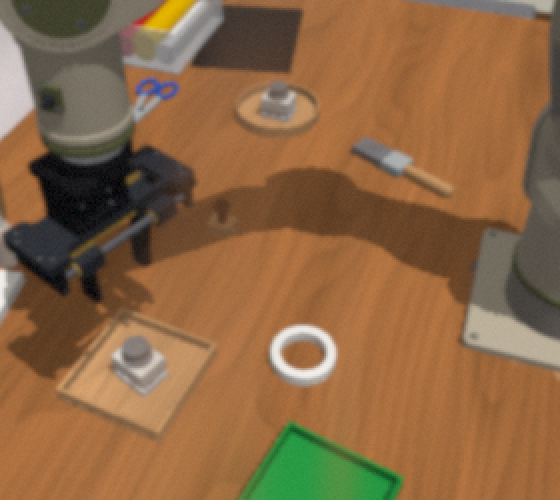

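Both punches stand upright in their trays, at crop (138,362) in the square tray and (280,102) in the round one, and the gripper is clear.

```bash
python3 -c "
from bench import r
print(r.close_job())"
```

```text
the job is handed in; nothing more can be done
None
```

The job is handed in: the cap I pressed gave about 1.9 N at 7.5 mm, so that punch is the weak one and stands in the round tray; the other, stiff by elimination (I did not press it), stands in the square tray; both looked upright in the last picture, and no score came back.

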